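Feed the core stick out to the length gauge and hold it

ROBOT

A 6-joint arm with a two-finger parallel gripper is mounted at the origin on the work surface; the furniture and walls round the work are solid. World frame = base frame: x ahead of the robot, y to its left, z up, the work surface at z = 0. Lengths are in m, angles in rad, forces in N, time in s.
With the tool pointing down it reaches from about 0.375 to 0.9 m from the base axis. Payload 3.1 kg.
Tool frame: the origin (TCP) lies at the very end of the fingers, on their centre line; the grasp point (between the pads) lies 19 mm behind it; z points along the fingers, y is the direction in which the jaws open and shut (so a half turn about z gives the same grasp; the last joint's range is limited). The gripper opens to 85 mm and grips with 20 to 120 N. Pads are 22 mm wide; open, the fingers measure 114 mm over their backs; the gripper's body (76 mm by 85 mm) begins 54 mm behind the grasp point. The pads swing forward as they close: fully open they stand 13 mm farther back than shut.
Start: joints at [1.159, 0.527, 1.433, -0, 1.181, -0.178], TCP at [0.144, 0.608, 0.231] pointing down, gripper open.
Joint ranges: [-3.08, 3.08], [-0.75, 2.2], [0.22, 2.44], [-1.43, 4.57], [0, 2.65], [-2.85, 2.85]. Speed limits (rad/s): [2.79, 2.79, 3.14, 3.14, 3.14, 3.14].

INTERFACE

Orientations are given as a unit quaternion [w, x, y, z].
In Python, from cell import monitor, get_image, close_job gives the robot as it stands. The module is installed in compiled form; this text tells all that it offers.
- The arm moves only by the tool servo_tool, never from a script. Its argument "plan" is a list of rows, each a list of 3 entries, a list of its own where there are three numbers: the shift along the world's x, y, z in cm, then the turn about the world's z in rad, then the opening, from 0 (shut) to 1 (fully open). A call has exactly 8 rows; each row shifts and turns the pose as measured when the row begins; what a row does not reach is not made up. A row lasts 1/8 s, in which the tool goes at most 62.5 mm and 10.7 degrees, less where a joint would pass 70% of its speed; a pose out of reach is approached as far as the arm can. A call with a gripper value outside its range is refused whole. The fingers move at their own pace and stop on an object; the grip force is fixed at half the most. Time passes only in rows, so rows that do not move let the fingers close, or fill a call up. It gives the time, the measured TCP pose, the force and the opening at its end, in the units of the state.
- monitor.read_state(): the state, without advancing time (a new reading comes with each control period).
- get_image(name): name is "scene" or "top" or "wrist"; returns a dict with "pixels" (400x640x3 uint8, red, green, blue), "depth" (400x640 float32, m along the optical axis (not along the pixel's ray), 0 where there is no reading), "fx", "fy", "cx", "cy" (pixels), "R" (3x3) and "t" (3): a world point X has camera coordinates R X + t; the wrist camera has in their place "T_tool_cam" (4x4, takes a point from camera to tool coordinates, whose origin is the TCP and whose axes are the flange's). Camera axes: x right, y down, z forward; pixel columns grow to the right and rows downward; lengths in m; the calibration is good to about 2 mm. A picture is of the moment at which its call begins: read the wrist's pose just before it.
- close_job(): hands the job in, once; it reports no verdict.
The state is a dict: "clock": time; "q": joint angles; "dq": joint speeds; "tau": joint torques, N m; "tcp_pos": TCP position; "tcp_rot": TCP orientation; "contact_force": force on the tool from outside, world axes, zero at the start; "wrist_torque": the same for the moment, N m; "grip_width": finger opening in m.
Only numpy, scipy, OpenCV 4.12 (cv2) and the standard library are available. Lean on these libraries where they do the work, as an engineer would, in place of code of your own. Each camera call takes 0.05 s, during which the arm holds its last target. There are 200 camera calls.

TASK

The core stick has to be fed out of the feed stand for a cut. First press the sprung stop lever at the outlet down until its catch holds it, then slide the stick straight out along the deck (do not lift it off) over the lowered lever until its front end is level with the pointer of the length gauge. So far out it would tip over the edge: finish while holding it with the gripper, flat on the deck and still, and leave the ring, the small pad and the bowl standing about where they are.

Things in the scene. Friction and masses are not known exactly. Their poses are not given: they have to be found in the camera images.
- stand: fixed stand: a plywood deck 100 mm wide (its x), 280 mm long (its y) on aluminium legs, nothing on it but the stick. Origin on the table, z up; the deck's flat top is 70 mm up, from y = -150 to +130 mm, x = -50 to +50 mm. +y is the way out. In front of the outlet edge, at y = +145 mm, a low foot carries the stop lever's pivot fork (-x side) and the catch housing (+x side)
- outlet_edge (a point): middle of the deck's top edge at the outlet, where the overhang begins (70 mm above the table); axes as the stand's
- stop_lever (a joint): stop lever, in rad: 0 = sprung up, free end (+x) raised 0.40 rad, blocking the stick; grows as the free end is pressed down. It springs back unless pressed to about 0.41 (hard stop at 0.48), where the catch snaps over its end; released, it then stays at about 0.39, level, its top 9 mm (its pad 5 mm) below the deck. Takes about 3 to 10 N on the pad
- lever_pad (a point): middle of the top of the black pad (34 x 22 mm, 34 mm along the lever) on the stop lever, 115 mm from its pivot, where it is pressed down; about 109 mm above the table when up, about 65 mm when latched, about 56 mm at the lower stop. The point turns with the lever
- core_stick: loose wrapped core stick, a straight light-coloured bar 27 mm wide (its x), 280 mm long (its y) and 21 mm high with a flat underside, 0.2 to 0.42 kg, lying on the deck roughly along it. Origin at the centre of its underside, z up, +y towards the outlet
- stick_front (a point): middle of the lower edge of the stick's front end (the end towards the outlet), 140 mm from its origin; axes as the stick's
- gauge: fixed length gauge on the table beyond the outlet, 155 to 180 mm from its edge, on the -x side of the stick's path: round foot, upright 8 mm rod (115 mm high) and, 80 mm up, a short steel pointer blade 3 mm thick towards +x. Axes parallel to the stand's; origin on the table below the rod
- gauge_tip (a point): tip of the pointer, 30 mm from the rod and 80 mm above the table, about 12 mm clear of the side of a stick that lies in the middle. The stick's front end must come level with it along the stand's y
- cutter_ring: bystander, square light metal ring 48 x 48 x 18 mm; origin at the centre of its underside
- loading_pad: bystander, small brass block 34 x 34 x 20 mm; origin at the centre of its underside
- porcelain_bowl: bystander, white bowl 66 mm across, 35 mm high; origin at the centre of its underside
- lever_pivot (a point): pivot of the stop lever in the stand's frame at x = -60, y = +145, z = 56 mm; it turns about the stand's y axis. The lever is a dark steel bar 12 mm wide, 10 mm thick and 150 mm long that lies across the outlet along the stand's x; fork top 66 mm above the table
- catch_housing (a point): top of the aluminium catch housing (20 x 26 mm, 86 mm high) at x = 125, y = 145 mm of the stand; its sprung steel catch points to -x, over the lever's free end; do not press on it
Not all that is in view belongs to the job. Of the things that look like the gauge, take the one that is farthest to the robot's left at the start.

How it is judged:
By the outcome, as a careful person would: the job done as asked, in the order asked, and still so for the second after the job is handed in, while the arm keeps its last pose, push and grip.
It also fails if it takes over 48 s, if anything falls off the work surface, if the arm or the gripper's body presses on something with over 40 N, if the wrist force passes 120 N, or if a joint passes its speed limit or range.

## Working session

There is one attempt and no reset: what is moved stays moved. The work goes in short steps, Python scripts to look and compute and a tool call to move; the robot and the scene stay as the last step left them, time stands still between calls to the robot, and variables do not carry over. Pictures are saved under pics/ and viewed, about 8 in all and at most 12, crops included, and the job is handed in when it is done.

Besides the shell and the picture viewer there is one more tool, called after "Emit:" as name(argument=value, ...) on one line, values as JSON. servo_tool: Moves the arm, as the interface text tells. Its arguments: {"type":"object","properties":{"plan":{"type":"array"}},"required":["plan"]}

```bash
mkdir -p pics
cat > h.py <<'E'
import numpy as np, cv2
from cell import monitor, get_image
def grab(n,f=None):
    s=monitor.read_state(); im=get_image(n)
    if n=="wrist":
        w,x,y,z=s["tcp_rot"]
        from scipy.spatial.transform import Rotation as Ro
        M=np.eye(4); M[:3,:3]=Ro.from_quat([x,y,z,w]).as_matrix(); M[:3,3]=s["tcp_pos"]
        C=np.linalg.inv(M@im["T_tool_cam"]); im["R"]=C[:3,:3]; im["t"]=C[:3,3]
    if f: cv2.imwrite("pics/"+f,im["pixels"][:,:,::-1])
    return im
def ray(im,u,v):
    d=im["R"].T@np.array([(u-im["cx"])/im["fx"],(v-im["cy"])/im["fy"],1.]); return -im["R"].T@im["t"],d
def onz(im,u,v,z):
    o,d=ray(im,u,v); return o+d*(z-o[2])/d[2]
def cloud(im):
    v,u=np.mgrid[0:400,0:640]; D=im["depth"]
    P=np.stack([(u-im["cx"])/im["fx"]*D,(v-im["cy"])/im["fy"]*D,D],-1)
    P=(P-im["t"])@im["R"]; P[D==0]=np.nan; return P
def proj(im,X):
    c=im["R"]@np.array(X)+im["t"]; return im["fx"]*c[0]/c[2]+im["cx"],im["fy"]*c[1]/c[2]+im["cy"]
E
python3 - <<'E'
from h import *
np.set_printoptions(precision=3,suppress=True)
s=monitor.read_state(); print(s)
for n in("top","scene"):
    im=grab(n,n+"0.png"); np.savez(n+"0.npz",**im); print(-im["R"].T@im["t"])
E
```

```text
{'clock': 0.0, 'q': array([ 1.16 ,  0.528,  1.434, -0.   ,  1.181, -0.178]), 'dq': array([ 0.   , -0.   , -0.001, -0.   ,  0.002, -0.   ]), 'tau': array([ -0.001, -44.235, -17.802,  -0.   ,   0.008,   0.   ]), 'tcp_pos': array([0.144, 0.608, 0.23 ]), 'tcp_rot': array([-0.   ,  0.116,  0.993, -0.001]), 'contact_force': array([0.163, 0.129, 0.569]), 'wrist_torque': array([0.008, 0.052, 0.016]), 'grip_width': 0.08535429874908759}
[0.238 0.148 1.441]
[-0.172 -0.651  0.866]
```

View pics/top0.png

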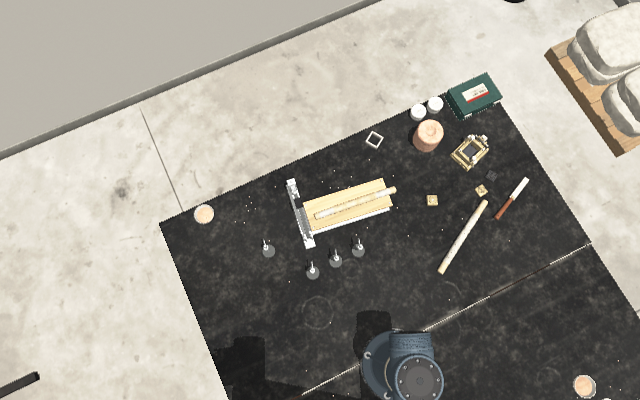

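View pics/scene0.png

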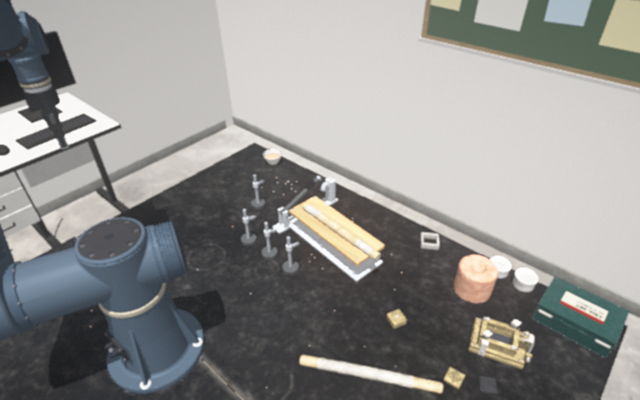

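The top view shows the stand with the stick at about (348,205), the lever end at about (300,215) and four gauge-like things at (268,248), (313,268), (336,257) and (359,245). The scene view shows the same.

Run:
```python
from h import *
np.set_printoptions(precision=3,suppress=True)
im=dict(np.load("top0.npz")); P=cloud(im)
print("base",proj(im,[0,0,0]),"tcp",proj(im,[0.144,0.608,0.231]))
for n,u,v,z in [("stand",348,210,.07),("catch",291,184,.086),("pivot",309,243,.066),("g1",268,248,.0),("g2",313,270,0),("g3",336,260,0),("g4",359,247,0),("ring",374,140,.018),("bowl",204,214,.03),("brass",432,200,.02),("brass2",481,190,.02)]:
    print(n,onz(im,u,v,z),P[v,u])
# deck mask by depth/height
Z=P[...,2]; roi=np.zeros((400,640),bool); roi[165:250,280:400]=1
m=roi&(Z>.06)&(Z<.08); 
print(m.sum())
hsv=cv2.cvtColor(im["pixels"],cv2.COLOR_RGB2HSV)
w=roi&(hsv[...,1]>45)&(hsv[...,2]>140)&(Z>.055)
c=max(cv2.findContours(w.astype(np.uint8),0,2)[0],key=cv2.contourArea)
b=cv2.boxPoints(cv2.minAreaRect(c)); print(b); print([onz(im,*p,.07) for p in b])
big=cv2.resize(im["pixels"][165:285,240:420],None,fx=4.4,fy=4.4,interpolation=cv2.INTER_CUBIC)
cv2.imwrite("pics/crop1.png",big[:,:,::-1])
```

```text
base (np.float64(394.58148036327134), np.float64(364.66426177531565)) tcp (np.float64(172.51030042931802), np.float64(432.23567996109693))
stand [ 0.497 -0.084  0.07 ] [ 0.496 -0.083  0.072]
catch [0.654 0.048 0.086] [0.654 0.048 0.086]
pivot [0.455 0.078 0.066] [0.464 0.075 0.011]
g1 [0.51  0.206 0.   ] [0.496 0.203 0.079]
g2 [0.378 0.102 0.   ] [0.369 0.105 0.097]
g3 [0.374 0.019 0.   ] [0.366 0.026 0.083]
g4 [ 0.379 -0.071  0.   ] [ 0.371 -0.058  0.086]
ring [ 0.694 -0.292  0.018] [ 0.7   -0.297  0.   ]
bowl [0.704 0.351 0.03 ] [0.705 0.351 0.027]
brass [ 0.411 -0.366  0.02 ] [ 0.411 -0.364  0.025]
brass2 [ 0.369 -0.535  0.02 ] [ 0.37  -0.54   0.009]
2100
[[302.304 202.135]
 [383.144 176.36 ]
 [392.288 205.039]
 [311.448 230.814]]
[array([0.586, 0.039, 0.07 ]), array([ 0.548, -0.242,  0.07 ]), array([ 0.448, -0.222,  0.07 ]), array([0.487, 0.054, 0.07 ])]
```

View pics/crop1.png

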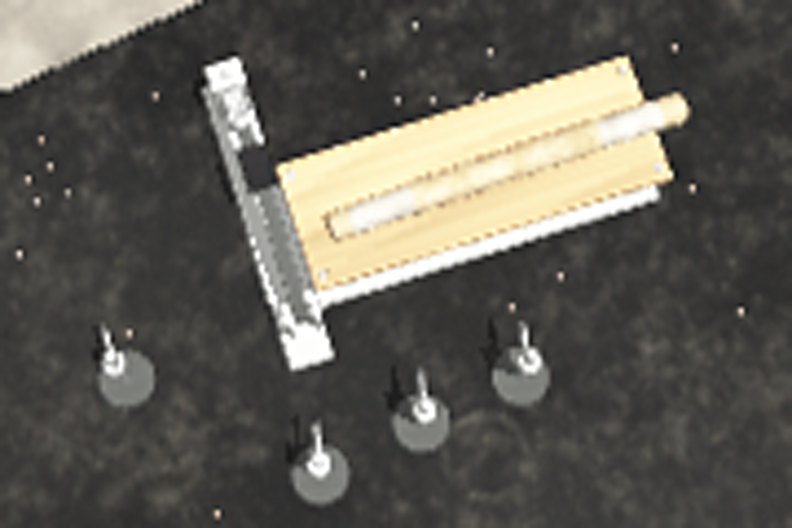

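The wanted gauge is the leftmost one, g1, at about (0.50, 0.205). The stand's +y axis points along about (0.137, 0.99). I'll move above the outlet for a wrist view.

Emit:
servo_tool(plan=[[[3,-4.2,0.5],-0.1,0],[[3,-4.2,0.5],-0.1,0],[[3,-4.2,0.5],-0.1,0],[[3,-4.2,0.5],-0.1,0],[[3,-4.2,0.5],-0.1,0],[[3,-4.2,0.5],-0.1,0],[[3,-4.2,0.5],-0.1,0],[[3,-4.2,0.5],-0.1,0]])

```text
clock: 1.1
tcp_pos: [0.3863, 0.2626, 0.2681]
tcp_rot: [-0.002, 0.502, 0.865, -0.002]
contact_force: [1.1, 0.7, 0.2]
grip_width: 0.0002
```

Emit:
servo_tool(plan=[[[2.8,-3.6,0.5],-0.085,0],[[2.8,-3.6,0.5],-0.085,0],[[2.8,-3.6,0.5],-0.085,0],[[2.8,-3.6,0.5],-0.085,0],[[2.8,-3.6,0.5],-0.085,0],[[2.8,-3.6,0],-0.085,0],[[1.4,-1.8,0],-0.08,0],[[0,0,0],-0.05,0]])

```text
clock: 2.1
tcp_pos: [0.5739, 0.0158, 0.2914]
tcp_rot: [-0.004, 0.758, 0.652, -0.002]
contact_force: [-0.5, 0.2, 0.0]
grip_width: -0.0003
```

Run:
```python
from h import *
np.set_printoptions(precision=3,suppress=True)
s=monitor.read_state(); print(s["tcp_pos"],s["tcp_rot"],s["clock"],s["dq"])
im=grab("wrist","w1.png"); np.savez("w1.npz",**im); print(-im["R"].T@im["t"], im["R"])
t=grab("top","t1.png"); np.savez("t1.npz",**t)
```

```text
[0.574 0.016 0.291] [-0.004  0.758  0.652 -0.002] 2.1 [-0.003  0.002  0.016  0.013  0.011  0.406]
[0.587 0.087 0.434] [[ 0.989 -0.15  -0.009]
 [-0.141 -0.949  0.281]
 [-0.051 -0.276 -0.96 ]]
```

View pics/w1.png

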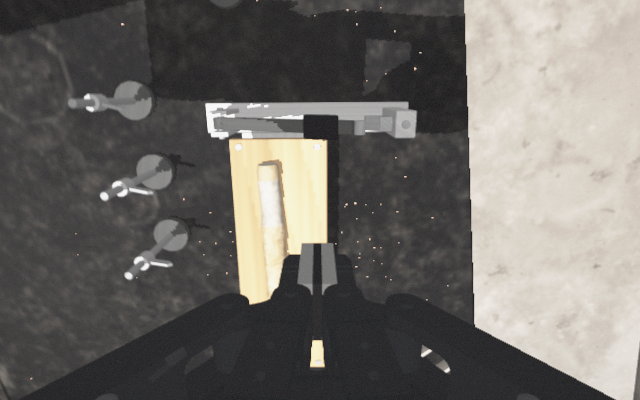

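The wrist view shows the pad at about (320,126), the deck's outlet edge from (230,140) to (327,139), the stick front at (268,163) and the catch housing at (405,122). Next I'll measure the deck, stick and pad.

Run:
```python
from h import *
np.set_printoptions(precision=4,suppress=True)
im=dict(np.load("w1.npz")); P=cloud(im); Z=P[...,2]
v,u=np.mgrid[0:400,0:640]
roi=(u>200)&(u<350)&(v>130)&(v<300)
def rect(m,z):
    m=cv2.morphologyEx(m.astype(np.uint8),cv2.MORPH_OPEN,np.ones((3,3)))
    c=max(cv2.findContours(m,0,1)[0],key=cv2.contourArea)[:,0]
    Q=np.array([onz(im,*p,z)[:2] for p in c]); return Q,m
hsv=cv2.cvtColor(im["pixels"],cv2.COLOR_RGB2HSV)
Q,m=rect(roi&(hsv[...,2]>110)&(Z>.06),.07)
# edges of deck: row-wise left, right
def line(pts): # fit x=a+b*y
    vx,vy,x0,y0=cv2.fitLine(np.float32(pts),cv2.DIST_HUBER,0,.001,.001).ravel(); return np.array([x0,y0]),np.array([vx,vy])
L=[onz(im,np.where(m[r])[0].min(),r,.07)[:2] for r in range(150,240)]
R=[onz(im,np.where(m[r])[0].max()+1,r,.07)[:2] for r in range(150,230)]
F=[onz(im,c,np.where(m[:,c])[0].min(),.07)[:2] for c in range(238,322)]
for n,X in(("L",L),("R",R),("F",F)):
    p,d=line(X); print(n,p,d,np.degrees(np.arctan2(d[1],d[0])))
ms=roi&(Z>.082)&(Z<.1)&(hsv[...,2]>110); ms=cv2.morphologyEx(ms.astype(np.uint8),cv2.MORPH_OPEN,np.ones((3,3)))
rows=range(172,245)
SL=[onz(im,np.where(ms[r])[0].min(),r,.091)[:2] for r in rows]; SR=[onz(im,np.where(ms[r])[0].max()+1,r,.091)[:2] for r in rows]
C=[(a+b)/2 for a,b in zip(SL,SR)]; p,d=line(C); print("stick",p,d,np.degrees(np.arctan2(d[1],d[0])),"w",np.median([np.linalg.norm(a-b) for a,b in zip(SL,SR)]))
ff=[np.where(ms[:,c])[0].min() for c in range(263,276)]; print("front top",ff[6],onz(im,269,np.median(ff),.091))
pm=(u>290)&(u<345)&(v>105)&(v<145)&(Z>.085)
print("pad med",np.nanmedian(P[pm],0),pm.sum(),P[126,320])
dk=(u>300)&(u<342)&(v>112)&(v<142)&(hsv[...,2]<40)
c=max(cv2.findContours(dk.astype(np.uint8),0,1)[0],key=cv2.contourArea);print(cv2.boundingRect(c))
print("catch",P[124,405],"fork",P[120,215])
t=dict(np.load("top0.npz")); Pt=cloud(t)
g=(Pt[...,2]>.06)&(Pt[...,2]<.13)&(Pt[...,1]>.15)&(Pt[...,1]<.25)&(Pt[...,0]<.6)&(Pt[...,0]>.4)
print(np.c_[np.argwhere(g)[:,::-1],Pt[g]])
```

```text
L [ 0.4802 -0.0027] [0.1387 0.9903] 82.02812
R [0.5814 0.0021] [0.1421 0.9899] 81.83002
F [0.5277 0.051 ] [ 0.9889 -0.1488] -8.559301
stick [ 0.5212 -0.0169] [0.0998 0.995 ] 84.270325 w 0.020638877003599117
front top 165 [0.5275 0.0271 0.091 ]
pad med [0.5813 0.0583 0.1089] 1124 [0.5825 0.0585 0.11  ]
(311, 116, 27, 24)
catch [0.6619 0.0465 0.0897] fork [0.477  0.0762 0.0635]
[[263.     239.       0.5287   0.2054   0.08  ]
 [264.     240.       0.5235   0.2036   0.0842]
 [264.     241.       0.5198   0.2048   0.0879]
 [264.     242.       0.5183   0.2064   0.0809]
 [264.     243.       0.5149   0.2076   0.0833]
 [265.     243.       0.5137   0.2048   0.0825]
 [265.     244.       0.5109   0.2061   0.0817]
 [264.     245.       0.5021   0.2086   0.1181]
 [265.     245.       0.5011   0.2059   0.1162]
 [266.     245.       0.5055   0.2044   0.0873]
 [267.     245.       0.5037   0.2014   0.0892]
 [264.     246.       0.5003   0.2101   0.113 ]
 [265.     246.       0.499    0.2074   0.1126]
 [266.     246.       0.4988   0.2048   0.1068]
 [267.     246.       0.5011   0.2028   0.0875]
 [268.     246.       0.5      0.2      0.0863]
 [264.     247.       0.5011   0.2123   0.0941]
 [265.     247.       0.4974   0.2089   0.1061]
 [266.     247.       0.4972   0.2064   0.0999]
 [267.     247.       0.498    0.2041   0.0886]
 [268.     247.       0.4972   0.2013   0.0858]
 [264.     248.       0.5003   0.2141   0.0833]
 [265.     248.       0.4986   0.2112   0.0847]
 [266.     248.       0.4964   0.2082   0.0893]
 [267.     248.       0.4952   0.2054   0.0882]
 [268.     248.       0.4956   0.2029   0.0786]
 [265.     249.       0.495    0.2123   0.0888]
 [266.     249.       0.4928   0.2093   0.0928]
 [267.     249.       0.493    0.2068   0.0847]]
```

The pad's top is at about (0.584, 0.058, 0.109). I'll move over it and then press.

Emit:
servo_tool(plan=[[[0.7,2.0,-3.0],0,0],[[0.5,1.5,-4.0],0,0],[[0.2,0.6,-4.0],0,0],[[0,0,-3.0],0,0],[[0,0,-1],0,0],[[0,0,-1],0,0],[[0,0,0],0,0],[[0,0,0],0,0]])

```text
clock: 3.2
tcp_pos: [0.5872, 0.0614, 0.1298]
tcp_rot: [-0.002, 0.754, 0.657, -0.001]
contact_force: [0.5, -0.3, 0.1]
grip_width: -0.0
```

Emit:
servo_tool(plan=[[[0,-0.4,-1.5],0,0],[[0,0,-1],0,0],[[0,0,-1],0,0],[[0,0,-1],0,0],[[0,0,-1],0,0],[[0,0,-0.8],0,0],[[0,0,-0.5],0,0],[[0,0,-0.3],0,0]])

```text
clock: 4.2
tcp_pos: [0.5952, 0.0558, 0.0614]
tcp_rot: [0.005, 0.754, 0.657, 0.006]
contact_force: [1.7, -0.4, 4.4]
grip_width: -0.0001
```

Emit:
servo_tool(plan=[[[0,0,-0.3],0,0],[[0,0,-0.3],0,0],[[0,0,-0.2],0,0],[[0,0,0],0,0],[[0,0,0],0,0],[[0,0,0],0,0],[[0,0,0],0,0],[[0,0,0],0,0]])

```text
clock: 5.2
tcp_pos: [0.5954, 0.0558, 0.0561]
tcp_rot: [0.005, 0.754, 0.657, 0.006]
contact_force: [0.4, -1.0, 5.4]
grip_width: -0.0001
```

Emit:
servo_tool(plan=[[[0,0,1],0,0],[[0,0,3],0,0],[[0,0,4],0,0],[[0,0,5],0,0],[[-0.7,-1.5,4],0,0.5],[[-2.0,-3.5,3],0,0.7],[[-1.5,-2.0,3],0,0.7],[[0,0,0],0,0.7]])

```text
clock: 6.2
tcp_pos: [0.5389, -0.013, 0.2868]
tcp_rot: [-0.007, 0.753, 0.658, -0.004]
contact_force: [0.6, 0.9, 0.4]
grip_width: 0.0594
```

Run:
```python
from h import *
np.set_printoptions(precision=4,suppress=True)
s=monitor.read_state(); print(s["tcp_pos"],s["tcp_rot"],s["clock"],s["grip_width"],np.abs(s["dq"]).max())
im=grab("wrist","w2.png"); np.savez("w2.npz",**im); P=cloud(im)
for X in([.5937,.0567,.065],[.5856,.0579,.109],[.527,.2045,.08]): print(proj(im,X))
u,v=map(int,proj(im,[.5937,.0567,.065])); print(P[v-2:v+3,u])
```

```text
[ 0.5389 -0.013   0.2868] [-0.0066  0.7532  0.6578 -0.0042] 6.2 0.059416356035063574 0.04582898578153932
(np.float64(365.4918308107126), np.float64(88.04586203807479))
(np.float64(361.77974094091735), np.float64(87.32490244557304))
(np.float64(269.7459419410385), np.float64(-85.2975921519442))
[[0.5934 0.0587 0.0652]
 [0.5933 0.0577 0.0652]
 [0.5932 0.0568 0.0657]
 [0.593  0.0559 0.0659]
 [0.5931 0.0549 0.0647]]
```

View pics/w2.png

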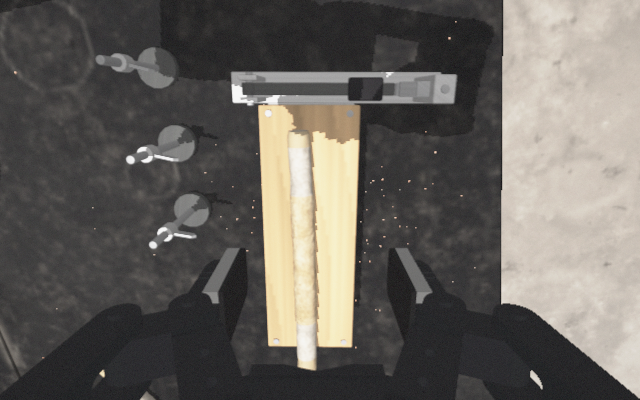

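The lever is latched, with its pad top reading 0.065. Next I'll take a look at the gauge tip from above.

Emit:
servo_tool(plan=[[[0.3,4,0],0,0.7],[[0.3,4,0],0,0.7],[[0,4,0],0,0.7],[[0,2,0],0,0.7],[[0,0,0],0,0.7],[[0,0,0],0,0.7],[[0,0,0],0,0.7],[[0,0,0],0,0.7]])

```text
clock: 7.25
tcp_pos: [0.5371, 0.1336, 0.2732]
tcp_rot: [-0.018, 0.753, 0.658, -0.015]
contact_force: [-0.2, -0.1, -0.4]
grip_width: 0.06
```

Run:
```python
from h import *
np.set_printoptions(precision=4,suppress=True)
s=monitor.read_state(); print(s["tcp_pos"],s["tcp_rot"],s["clock"],s["grip_width"],np.abs(s["dq"]).max())
im=grab("wrist","w3.png"); np.savez("w3.npz",**im)
print(proj(im,[.527,.2045,.08]))
u,v=map(int,proj(im,[.515,.205,.08])); v0=max(v-60,0);u0=max(u-80,0)
c=cv2.resize(im["pixels"][v0:v0+120,u0:u0+160],None,fx=4,fy=4,interpolation=cv2.INTER_CUBIC); cv2.imwrite("pics/w3c.png",c[:,:,::-1]); print(u0,v0)
im=dict(np.load("w2.npz")); Z=cloud(im)[...,2]; hsv=cv2.cvtColor(im["pixels"],cv2.COLOR_RGB2HSV)
m=((Z>.081)&(Z<.1)&(hsv[...,2]>90)).astype(np.uint8); m[:,:270]=0;m[:,340:]=0;m[365:]=0;m[:120]=0
A=[]
for r in range(140,340):
    x=np.where(m[r])[0]
    if len(x): A.append(np.r_[r,onz(im,x.min(),r,.088)[:2],onz(im,x.max()+1,r,.088)[:2]])
A=np.array(A); C=(A[:,1:3]+A[:,3:])/2
e=np.array([.138,.990]);e/=np.linalg.norm(e); ex=np.array([e[1],-e[0]]); O=np.array([.538,.0495])
q=np.c_[(C-O)@ex,(C-O)@e]; pf=np.polyfit(q[:,1],q[:,0],1); print("stick x=a*y+b rel outlet",pf, "y range",q[:,1].min(),q[:,1].max(),"w",np.median(np.linalg.norm(A[:,1:3]-A[:,3:],axis=1)))
ff=[np.where(m[:,c])[0].min() for c in range(294,306)]; f=onz(im,300,np.median(ff),.091)[:2]; print("front",np.median(ff),f,(f-O)@ex,(f-O)@e)
```

```text
[0.5371 0.1336 0.2732] [-0.0177  0.7528  0.6579 -0.015 ] 7.25 0.06002853577883406 0.007703036520741516
(np.float64(304.1781691796025), np.float64(96.12189583119569))
211 37
stick x=a*y+b rel outlet [-0.0259 -0.01  ] y range -0.25577257441887724 -0.03286690351103425 w 0.022858554918297767
front 131.0 [0.5263 0.0268] -0.00842791515496146 -0.0240916426065334
```

View pics/w3c.png

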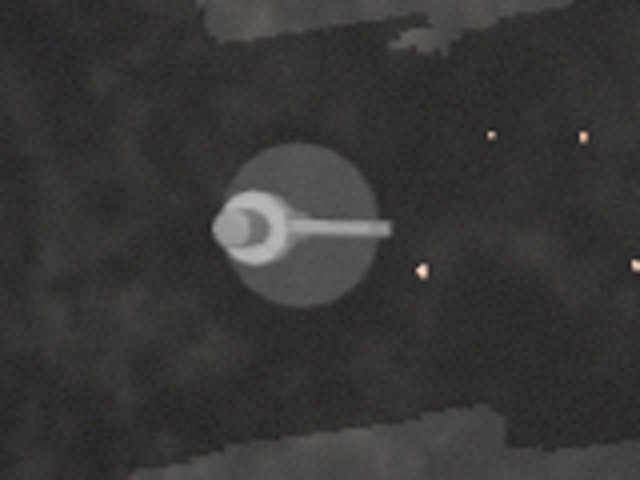

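The crop shows the pointer tip at (392,229), which is full-image pixel (309,94.3).

Run:
```python
from h import *
from scipy.spatial.transform import Rotation as Ro
np.set_printoptions(precision=4,suppress=True)
im=dict(np.load("w3.npz")); t=onz(im,309,94.3,.0815); print("tip",t)
e=np.array([.138,.990]);e/=np.linalg.norm(e); ex=np.array([e[1],-e[0]]); O=np.array([.538,.0495])
print("tip rel outlet",(t[:2]-O)@ex,(t[:2]-O)@e)
P=cloud(im); print(P[92:97,300:311,2])
s=monitor.read_state(); w,x,y,z=s["tcp_rot"]; print(Ro.from_quat([x,y,z,w]).as_matrix())
c=O+e*(-.023-.185)+ex*(-.0259*-.208-.010); print("grasp xy",c,(c-s["tcp_pos"][:2])*100)
```

```text
tip [0.5317 0.2055 0.0815]
tip rel outlet -0.02780970040214319 0.15360796417010278
[[ 0.0853  0.0845  0.084   0.0843  0.0821  0.0813  0.0808  0.0794 -0.0008
   0.0013  0.0008]
 [ 0.0835  0.0845  0.0833  0.0848  0.0841  0.083   0.0829  0.0805  0.0005
  -0.      0.0007]
 [ 0.0844  0.0846  0.0832  0.0843  0.082   0.0814  0.0816  0.0801  0.0003
  -0.0009  0.0013]
 [ 0.0838  0.0848  0.0829  0.0839  0.0837  0.0816  0.0823     nan -0.0003
   0.0013  0.0008]
 [ 0.0106  0.0094  0.0095  0.0107  0.0111  0.0026  0.0002 -0.0009  0.0001
   0.001  -0.001 ]]
[[ 0.1339  0.9899 -0.0457]
 [ 0.991  -0.1338  0.0069]
 [ 0.0007 -0.0462 -0.9989]]
grasp xy [ 0.5047 -0.1559] [ -3.2364 -28.9484]
```

Emit:
servo_tool(plan=[[[-0.4,-3.8,0],0,0.7],[[-0.4,-3.8,0],0,0.7],[[-0.4,-3.8,0],0,0.7],[[-0.4,-3.8,0],0,0.7],[[-0.4,-3.8,0],0,0.7],[[-0.4,-3.8,0],0,0.7],[[-0.4,-3.8,0],0,0.7],[[-0.4,-2.2,0],0,0.7]])

```text
clock: 8.3
tcp_pos: [0.5044, -0.1662, 0.2756]
tcp_rot: [-0.015, 0.754, 0.657, -0.013]
contact_force: [-0.7, 0.5, -0.8]
grip_width: 0.0599
```

Emit:
servo_tool(plan=[[[0,0,-2],0,0.7],[[0,0,-3],0,0.7],[[0,0,-3],0,0.7],[[0,0,-3],0,0.7],[[0,0,-2],0,0.7],[[0,0,0],0,0.7],[[0,0,0],0,0.7],[[0,0,0],0,0.7]])

```text
clock: 9.3
tcp_pos: [0.5056, -0.1745, 0.1464]
tcp_rot: [-0.009, 0.758, 0.653, -0.011]
contact_force: [-0.6, 0.4, -0.9]
grip_width: 0.0599
```

Emit:
servo_tool(plan=[[[0,0.7,-1.5],0.01,0.7],[[0,0.7,-1.5],0,0.7],[[0,0.3,-1.5],0,0.7],[[0,0,-1.2],0,0.7],[[0,0,-0.8],0,0.7],[[0,0,-0.3],0,0.7],[[0,0,0],0,0.7],[[0,0,0],0,0.7]])

```text
clock: 10.3
tcp_pos: [0.5068, -0.1563, 0.0765]
tcp_rot: [-0.007, 0.754, 0.657, -0.01]
contact_force: [-0.2, 0.3, -0.5]
grip_width: 0.0599
```

Emit:
servo_tool(plan=[[[0,0,-0.3],0,0.6],[[0,0,0],0,0.5],[[0,0,0],0,0.4],[[0,0,0],0,0.3],[[0,0,0],0,0.2],[[0,0,0],0,0],[[0,0,0],0,0],[[0,0,0],0,0]])

```text
clock: 11.3
tcp_pos: [0.5061, -0.1563, 0.0744]
tcp_rot: [-0.007, 0.753, 0.658, -0.011]
contact_force: [-0.5, 0.3, 1.9]
grip_width: 0.023
```

Run:
```python
from h import *
np.set_printoptions(precision=4,suppress=True)
s=monitor.read_state(); print(s["contact_force"],s["wrist_torque"])
im=grab("wrist","w4.png"); np.savez("w4.npz",**im)
```

```text
[-0.5397  0.2844  1.9158] [-0.0307  0.2601  0.1143]
```

View pics/w4.png

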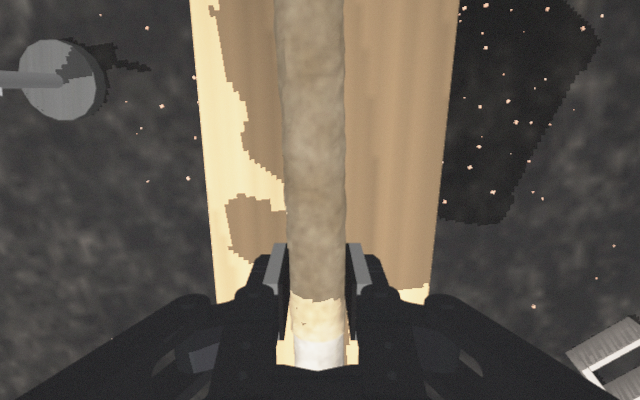

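The stick is gripped straight between the pads. I'll slide it out in steps.

Emit:
servo_tool(plan=[[[0.15,1.0,0],0,0],[[0.15,1.1,0],0,0],[[0.15,1.1,0],0,0],[[0.15,1.1,0],0,0],[[0.15,1.1,0],0,0],[[0.15,1.1,0],0,0],[[0.15,1.1,0],0,0],[[0.0,0,0],0,0]])

```text
clock: 12.35
tcp_pos: [0.519, -0.0749, 0.0745]
tcp_rot: [-0.005, 0.753, 0.658, -0.01]
contact_force: [0.3, 1.6, 0.9]
grip_width: 0.0231
```

Emit:
servo_tool(plan=[[[0.12,1.0,0],0,0],[[0.12,1.1,0],0,0],[[0.12,1.1,0],0,0],[[0.12,1.1,0],0,0],[[0.12,1.1,0],0,0],[[0.12,1.1,0],0,0],[[0.12,0.8,0],0,0],[[0.0,0,0],0,0]])

```text
clock: 13.35
tcp_pos: [0.5277, 0.003, 0.0745]
tcp_rot: [-0.005, 0.753, 0.658, -0.01]
contact_force: [0.4, 0.5, 0.3]
grip_width: 0.0234
```

Run:
```python
from h import *
for n in("top","scene"):
    im=grab(n); np.savez(n+"5.npz",**im)
    pts=[proj(im,[.53,.2,.09]),]; u,v=map(int,pts[0]); u0,v0=max(u-50,0),max(v-40,0); print(n,u0,v0)
    c=cv2.resize(im["pixels"][v0:v0+80,u0:u0+100],None,fx=4,fy=4,interpolation=cv2.INTER_CUBIC)
    globals()[n]=c
cv2.imwrite("pics/c5.png",np.hstack([top,scene])[:,:,::-1])
print(monitor.read_state()["wrist_torque"])
```

```text
top 213 197
scene 214 138
[ 0.40380732 -0.05804985 -0.00321721]
```

View pics/c5.png

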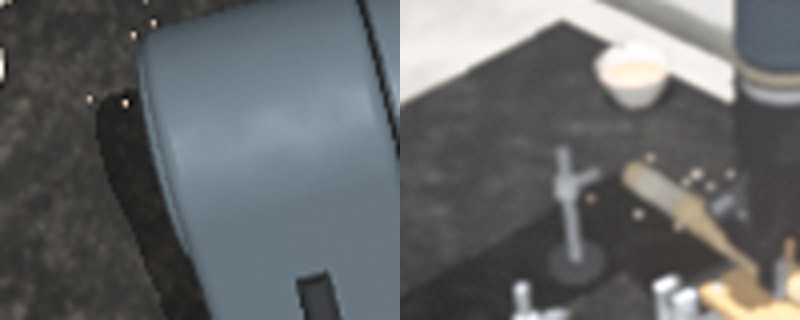

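The top view is blocked by the arm. In the scene crop the pointer tip is at about full-image pixel (263.5,181), and the stick's front end at (270,180) is still short of it.

Run:
```python
from h import *
np.set_printoptions(precision=4,suppress=True)
im=dict(np.load("scene5.npz")); P=cloud(im)
e=np.array([.138,.990]);e/=np.linalg.norm(e); ex=np.array([e[1],-e[0]]); O=np.array([.538,.0495])
f=lambda X:np.r_[(X[:2]-O)@ex,(X[:2]-O)@e,X[2]]
print("tip",f(onz(im,263.5,181,.08)))
for p in[(270,181),(271,181),(270,180)]: print(f(onz(im,*p,.08)))
Q=np.stack([(P[...,0]-O[0])*ex[0]+(P[...,1]-O[1])*ex[1],(P[...,0]-O[0])*e[0]+(P[...,1]-O[1])*e[1],P[...,2]],-1)
m=(Q[...,1]>.03)&(Q[...,1]<.25)&(np.abs(Q[...,0])<.03)&(Q[...,2]>.06)&(Q[...,2]<.1)
print(m.sum()); q=Q[m]; vu=np.argwhere(m); o=np.argsort(-q[:,1])[:22]; print(np.c_[vu[o],q[o]])
k=(Q[...,1]>.04)&(Q[...,1]<.13)&(np.abs(Q[...,0])<.025)&(Q[...,2]>.085)&(Q[...,2]<.1)
q=Q[k]; print("top z along y",np.polyfit(q[:,1],q[:,2],1),"x vs y",np.polyfit(q[:,1],q[:,0],1),len(q))
# lever pad height in scene
X=np.r_[O+e*.015+ex*.055,.065]; u,v=map(int,proj(im,X)); print("pad",u,v,Q[v,u])
```

```text
tip [-0.0309  0.1499  0.08  ]
[-0.0158  0.1363  0.08  ]
[-0.0135  0.1343  0.08  ]
[-0.0127  0.1407  0.08  ]
178
[[178.     272.      -0.0071   0.137    0.0869]
 [178.     273.      -0.0058   0.1332   0.0883]
 [180.     270.      -0.0175   0.1332   0.0863]
 [179.     271.      -0.0145   0.1316   0.0895]
 [180.     271.      -0.0152   0.1311   0.0863]
 [182.     270.      -0.0196   0.131    0.0809]
 [183.     270.      -0.0201   0.1308   0.0774]
 [181.     270.      -0.02     0.1298   0.0855]
 [179.     272.      -0.0129   0.1285   0.0904]
 [180.     272.      -0.0152   0.1255   0.0893]
 [183.     271.      -0.0204   0.1247   0.0809]
 [179.     275.      -0.0045   0.1246   0.0885]
 [181.     271.      -0.0199   0.1243   0.0885]
 [179.     273.      -0.012    0.1242   0.0923]
 [180.     273.      -0.0126   0.1239   0.0889]
 [181.     272.      -0.0169   0.1233   0.0875]
 [182.     271.      -0.021    0.1231   0.0859]
 [179.     274.      -0.0092   0.123    0.0916]
 [185.     272.      -0.0193   0.1219   0.0742]
 [184.     271.      -0.0229   0.1212   0.0802]
 [181.     273.      -0.0148   0.1209   0.0878]
 [180.     274.      -0.012    0.1192   0.0911]]
top z along y [-0.0166  0.0905] x vs y [-0.0021 -0.012 ] 110
pad 312 193 [ 0.0074 -0.0397  0.1218]
```

Dead reckoning and the scene view agree that about 17 mm remains. I'll do the final slide now.

Emit:
servo_tool(plan=[[[0.08,0.5,0],0,0],[[0.08,0.5,0],0,0],[[0.08,0.4,0],0,0],[[0.05,0.2,0],0,0],[[0,0,0],0,0],[[0,0,0],0,0],[[0,0,0],0,0],[[0,0,0],0,0]])

```text
clock: 14.45
tcp_pos: [0.5305, 0.0183, 0.0746]
tcp_rot: [-0.005, 0.754, 0.657, -0.011]
contact_force: [-0.1, -1.3, 0.8]
grip_width: 0.0231
```

Run:
```python
from h import *
np.set_printoptions(precision=4,suppress=True)
s=monitor.read_state(); print(s["tcp_pos"],s["contact_force"],s["wrist_torque"],np.abs(s["dq"]).max())
im=grab("scene"); np.savez("scene6.npz",**im)
c=cv2.resize(im["pixels"][150:225,235:335],None,fx=8,fy=8,interpolation=cv2.INTER_CUBIC)
# line along the stand x through the tip for reference (blade axis), drawn dotted
e=np.array([.138,.990]);e/=np.linalg.norm(e); ex=np.array([e[1],-e[0]]); O=np.array([.538,.0495])
for x in np.arange(-.02,.03,.01):
    for dy,col in((.150,(255,0,0)),):
        u,v=proj(im,np.r_[O+ex*x+e*dy,.080]); cv2.circle(c,(int((u-235+.5)*8),int((v-150+.5)*8)),2,col,-1)
cv2.imwrite("pics/c6.png",c[:,:,::-1])
```

```text
[0.5305 0.0183 0.0746] [-0.1488 -1.302   0.8293] [-0.2743  0.1092  0.0359] 0.0015803391485792755
```

View pics/c6.png

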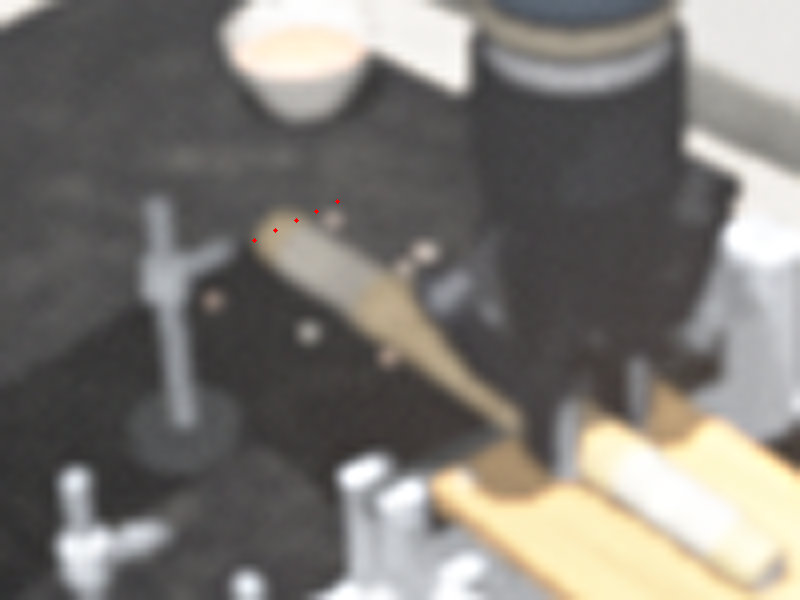

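In the crop the pointer tip is at (235,243), and the stick's front end at about (262,228) lies close to the blade's line. A brightness profile along the stick axis will give the front end more exactly.

Run:
```python
from h import *
np.set_printoptions(precision=4,suppress=True,linewidth=150)
e=np.array([.138,.990]);e/=np.linalg.norm(e); ex=np.array([e[1],-e[0]]); O=np.array([.538,.0495])
def prof(im,xs,ys,z,ch=slice(0,2)):
    g=im["pixels"][...,ch].mean(-1).astype(np.float32)
    U=np.array([[proj(im,np.r_[O+ex*x+e*y,z]) for y in ys] for x in xs],np.float32)
    return cv2.remap(g,U[...,0],U[...,1],cv2.INTER_LINEAR)
ys=np.arange(.12,.18,.002)
for n in("scene6.npz",):
    im=dict(np.load(n))
    A=prof(im,[-.018,-.014,-.010,-.006,-.002],ys,.0905)
    for a in A:
        hi=np.median(a[:8]); lo=np.median(a[-6:]); t=(hi+lo)/2; i=np.where(a>t)[0].max(); print("top plane front y",ys[i]+.002*(a[i]-t)/(a[i]-a[i+1]) ,hi,lo)
    xs=np.arange(-.06,-.02,.003)
    yy=np.arange(.13,.175,.002)
    B=prof(im,xs,yy,.080)
    for x,b in zip(xs,B): 
        w=np.clip(b-np.median(b)-8,0,None); print("blade x%.3f y %.4f"%(x,(w*yy).sum()/max(w.sum(),1e-6)),b.max())
```

```text
top plane front y 0.1436403120243922 175.96973 86.90625
top plane front y 0.14508340615406634 176.93701 87.63208
top plane front y 0.1453616514625028 167.56714 88.032715
top plane front y 0.14424272897280754 145.11938 87.95215
top plane front y 0.13695748307649047 128.29736 87.71338
blade x-0.060 y 0.1525 178.69775
blade x-0.057 y 0.1556 173.8457
blade x-0.054 y 0.1577 167.93945
blade x-0.051 y 0.1581 160.03516
blade x-0.048 y 0.1595 148.6875
blade x-0.045 y 0.1583 143.0
blade x-0.042 y 0.1549 139.88574
blade x-0.039 y 0.1541 137.07129
blade x-0.036 y 0.1546 136.89062
blade x-0.033 y 0.1555 126.5918
blade x-0.030 y 0.1566 114.123535
blade x-0.027 y 0.1579 99.87109
blade x-0.024 y 0.1345 119.73242
blade x-0.021 y 0.1372 154.87012
```

Run:
```python
from h import *
e=np.array([.138,.990]);e/=np.linalg.norm(e); ex=np.array([e[1],-e[0]]); O=np.array([.538,.0495])
im=dict(np.load("scene6.npz"))
def crop(u0,v0,segs,w=44,h=44,k=9):
    c=cv2.resize(im["pixels"][v0:v0+h,u0:u0+w],None,fx=k,fy=k,interpolation=cv2.INTER_CUBIC)
    for a,b,col in segs:
        p=[tuple(int(round(x)) for x in ((np.array(proj(im,np.r_[O+ex*q[0]+e*q[1],q[2]]))-[u0,v0]+.5)*k)) for q in(a,b)]
        cv2.line(c,*p,col,1)
    return c
R,G,B,Y=(255,0,0),(0,255,0),(80,120,255),(255,255,0)
x0,x1=-.018,.009
F=[((x0,y,.07),(x1,y,.07),c) for y,c in((.140,B),(.150,G),(.160,R))]+[((x0,.150,.07),(x0,.150,.091),G),((x0,.150,.091),(x1,.150,.091),G),((-.058,.154,.08),(-.028,.154,.08),Y)]
b=-.130
Q=[((x0,b,.07),(x1,b,.07),G),((x0,b,.07),(x0,b,.091),G),((x1,b,.07),(x1,b,.091),G),((x0,b,.091),(x1,b,.091),G),((x0,b+.01,.07),(x0,b-.01,.07),R)]
u,v=map(int,proj(im,np.r_[O+e*.15-ex*.02,.08])); f=crop(u-20,v-20,F)
u,v=map(int,proj(im,np.r_[O+e*b,.08])); r=crop(u-22,v-22,Q)
cv2.imwrite("pics/c7.png",np.hstack([f,r])[:,:,::-1])
```

```text
(no output)
```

View pics/c7.png

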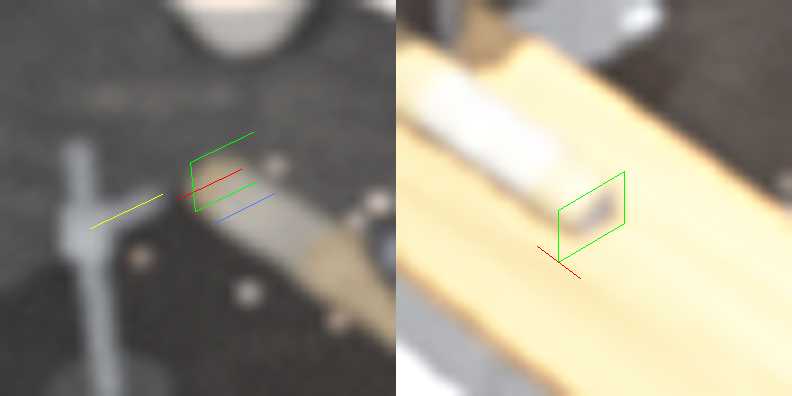

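The front end lines up with the pointer to within a few mm in the overlay. Last check: is the stick flat, and are the lever and bystanders where they were?

Run:
```python
from h import *
np.set_printoptions(precision=4,suppress=True)
e=np.array([.138,.990]);e/=np.linalg.norm(e); ex=np.array([e[1],-e[0]]); O=np.array([.538,.0495])
im=dict(np.load("scene6.npz")); i0=dict(np.load("scene0.npz")); P=cloud(im)
X=(P[...,:2]-O)@ex; Y=(P[...,:2]-O)@e; Z=P[...,2]
for a,b in((-.125,-.1),(-.1,-.075),(.03,.06),(.06,.09),(.09,.12),(.12,.145)):
    k=(Y>a)&(Y<b)&(np.abs(X+.006)<.02)&(Z>.08)&(Z<.105); d=(Y>a)&(Y<b)&(np.abs(X)<.05)&(Z>.06)&(Z<.077)
    print(a,b,"stick top %.4f n%d x %.4f deck %.4f"%(np.percentile(Z[k],75),k.sum(),np.median(X[k]),np.median(Z[d])))
D=np.abs(im["pixels"].astype(int)-i0["pixels"]).max(-1)
for n,p in(("ring",(430,240)),("brass",(397,318)),("bowl",(272,157))): u,v=p; print(n,np.median(D[v-12:v+12,u-14:u+14]))
print(monitor.read_state()["clock"])
```

```text
-0.125 -0.1 stick top 0.0903 n58 x -0.0084 deck 0.0708
-0.1 -0.075 stick top 0.0911 n50 x -0.0087 deck 0.0708
0.03 0.06 stick top 0.0876 n29 x -0.0152 deck 0.0731
0.06 0.09 stick top 0.0900 n44 x -0.0138 deck 0.0726
0.09 0.12 stick top 0.0891 n44 x -0.0126 deck 0.0742
0.12 0.145 stick top 0.0891 n37 x -0.0154 deck 0.0755
ring 16.0
brass 12.0
bowl 12.0
14.5
```

```bash
python3 -c "
from cell import close_job,monitor
print(close_job()); s=monitor.read_state(); print(s['tcp_pos'],s['grip_width'],s['contact_force'])"
```

```text
the job is handed in; nothing more can be done
None
the job is handed in; nothing more can be done
```

I handed the job in at about 14.5 s with the lever latched and the stick slid out about 176 mm. The gripper is still holding it on the deck. No verdict was reported.

- **Lever:** I pressed the pad to 56 mm with a measured force of about 5 N. After release its top read 65 mm, so the catch was holding before the stick moved.
- **Length:** In the scene overlay the front end sits about level with the pointer of the leftmost gauge. The measurements disagree by a few mm:
  - Dead reckoning puts the front about 1.5 mm short.
  - The stick's rear end suggests up to 6 mm too far.
  - A brightness profile suggested up to about 10 mm short, but I trusted it least because the stick's top edge looks rounded.
- **Flat and still:** The gripper height stayed within 0.2 mm during the slide. The stick's top reads 90–91 mm at the back and 89 mm at the front, so it is flat to within the depth noise. The arm was still.
- **Not checked well:** The top camera was blocked by the arm at the end, so the final check used the scene camera alone. For the ring, pad and bowl I only compared scene images. They showed small pixel differences (12–16 levels) that I put down to noise, and no hand move came near them.

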